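Shear the top base plate off the stack onto the run-out shelf

TASK

Slide the top steel plate sideways off the stack in the blue rack, along the rails, onto the run-out shelf until it lies flat with its edge right up against the rubber-faced orange stop, then let go. Press and push gently (the plate must never be pressed with more than 20 N, nor pushed against the stop with more than 12 N), do not lift the plate, and leave the plates below it and the things around the rack where they are.

Things in the scene. Friction and masses are not known exactly. Their poses are not given: they have to be found in the camera images.
- rack: Blue fixed steel rack, 150 (x) by 330 mm (y), flat on the table at any yaw. Origin: on the table under the middle of its channel; +y is the slide direction, from the stack to the shelf; z up. Two 6 mm side rails run along the channel, inner faces at x = +-52.5 mm, tops 48 mm above the table. The stack stands at y = -80 mm.
- well_back (a point): Middle of the top edge of the stack well's back wall, inner face: rack y = -138 mm, 54 mm high. The wall closes the -y end, 3 mm behind the plates.
- shelf_edge (a point): Middle of the near edge of the aluminium run-out shelf, on its top: rack y = 0, 36 mm high; the shelf goes on to y = 172 mm. Between the stack (ending near y = -25 mm) and this edge is an open gap of 25 mm. As its tail leaves the stack the plate drops 4 mm onto the shelf, away from the fingers.
- plate_top: Top plate of the stack, the one to move: bare oiled steel, 100 (x) by 110 (y) by 8 mm, dark dummy bolt holes near the corners, about 0.65 kg. Origin: centre of its underside; y along the slide, z up. Starts with its underside 40 mm and top 48 mm high, level with the rails: only its top face can be reached until it has moved. On the shelf its underside is 36 mm high.
- plate_second: Plate directly below the top one, same size and weight, top face 40 mm high. Steel on steel slides easily (friction about 0.16), fingertips hold better: shut fingertips pressed lightly (5 to 12 N) on the top plate drag it alone; pressed hard, this one may be dragged too. Must stay. Origin: centre of its underside, 32 mm high.
- plate_third: Third plate, same kind, underside 24 mm high. Must stay. Origin: centre of its underside.
- plate_low: Lowest plate, same kind, underside 16 mm high. Must stay. Origin: centre of its underside.
- stop: Orange end stop with a black rubber face, fixed across the run-out shelf, 98 (x) by 12 (y) by 16 mm high; its place along the shelf varies. Origin: middle of the lower edge of its rubber face, on the shelf (36 mm high), at rack x = 0; y is the slide direction: a seated plate has its centre at y = -55 mm here.
- tee: Loose copper pipe tee lying beside the rack, 80 by 63 by 34 mm. Leave alone. Origin: centre of its underside below the long tube's middle.
- coupling: Loose upright brass coupling beside the rack, 40 mm across, 54 mm high. Leave alone. Origin: centre of its underside.
- parts_bin: Loose blue plastic bin with fittings, 100 by 150 by 60 mm, beside the rack. Leave alone. Origin: centre of its underside.
There are look-alikes about, which are no part of the job. What is shaped like the plate_top but brown, pink or turquoise is not meant.

How it is judged (in metres and radians):
On the way:
1. the top plate has slid at least 60 mm off the stack towards the shelf (y of plate_top in the frame of rack above -0.02 m), for 0.05 s.
At the end, for the whole second after the job is handed in: The top plate lies flat on the run-out shelf (within 2.5 mm in height, tilt under 0.03 rad), square (0.06 rad) to the stop with its edge within 3 mm of the rubber face, at rest and released; the other three plates are within 6 mm of where they started (y of plate_top in the frame of stop above -0.058 m and z of plate_top in the frame of stop between -0.0025 and 0.0025 m and angle between plate_top's own z axis and vertical below 0.03 rad and angle between the y axis of plate_top and the y axis of stop, either way round below 0.06 rad and linear speed of plate_top below 0.01 m/s and distance of each of plate_second, plate_third, plate_low from where it was at the start of the episode below 0.006 m); the robot touches nothing.
It fails at once if the gripper presses or pushes on the top plate with more than 20 N (contact force between the fingers and plate_top above 20 N).
It fails at once if the top plate is pushed against the stop with more than 12 N (contact force between plate_top and stop above 12 N).
It fails at once if the top plate is lifted (more than 15 mm above its place on the stack) (z of plate_top in the frame of rack above 0.055 m).
It fails at once if a lower plate is moved more than 6 mm (distance of any of plate_second, plate_third, plate_low from where it was at the start of the episode above 0.006 m).
It fails at once if the tee, the coupling or the parts bin is moved more than 15 mm (distance of any of tee, coupling, parts_bin from where it was at the start of the episode above 0.015 m).
It also fails if it takes over 67 s, if anything falls off the work surface, if the arm or the gripper's body presses on something with over 40 N, if the wrist force passes 120 N, or if a joint passes its speed limit or range.

ROBOT

A 7-joint arm with a two-finger parallel gripper is mounted at the origin on the work surface. World frame = base frame: x ahead of the robot, y to its left, z up, the work surface at z = 0. Lengths are in mm, angles in rad, forces in N, time in s.
With the tool pointing down it reaches from about 425 to 950 mm from the base axis. Payload 4.7 kg.
Tool frame: the origin (TCP) lies between the finger pads; the fingertips stand 14 mm ahead of it and the grasp point (between the pads) lies 5 mm behind it (ctrl.tips_ahead is the distance from the TCP to the fingertips, in mm); z points along the fingers, x is the direction in which the jaws open and shut, and the axes are right-handed (so a half turn about z gives the same grasp; the last joint's range is limited). The gripper opens to 87 mm and grips with 3 to 60 N. Pads are 19 mm wide; open, the fingers measure 117 mm over their backs; the gripper's body (75 mm by 190 mm) begins 51 mm behind the grasp point.
Start: joints at [-1.186, 0.469, -0.049, 1.532, 0.024, 1.141, -0.082], TCP at [271.374, 618.065, 236.573] pointing down, gripper open.
Joint ranges: [-2.59, 2.59], [-0.33, 1.99], [-1.39, 1.29], [0.1, 2.45], [-1.04, 4.18], [0.21, 1.99], [-2.66, 2.66]. Speed limits (rad/s): [2.57, 2.57, 3.14, 3.14, 3.14, 3.14, 3.14].

INTERFACE

Orientations are given as a 3x3 rotation matrix whose columns are the frame's x, y, z axes.
In Python, from bench import ctrl, eyes, order, look_for, landmark_of gives the robot as it stands.
- The arm moves only by the tool move_arm, never from a script. Its argument "commands" is a list of rows, each a list of 6 numbers: the shift along the tool's x, y, z in mm, then the turn, a rotation vector about the tool's x, y, z in degrees. A call has 1 to 10 rows; each row is the pose to reach, as a shift and turn from the pose measured when the call began, along the tool's axes at that moment; what a row does not reach only later rows make up. A row lasts 1/10 s, in which the tool goes at most 50 mm and 8.59 degrees, less where a joint would pass 70% of its speed; a pose out of reach is approached as far as the arm can. A call with a gripper value outside its range is refused whole. "claw" is the gripper's target within -1 to 1 (shut at 1, half-way at 0, fully open at -1), set as the call begins (left out, the last holds). The fingers move at their own pace and stop on an object; "force" is the grip in N (left out, the last holds). Time passes only in rows, so rows that repeat a pose let the fingers close. It gives the time, the measured TCP pose, the force and the opening at its end, in the units of the state.
- ctrl.observe(): the state, without advancing time (a new reading comes with each control period).
- eyes.get_image(name): name is "side" or "top"; returns a dict with "img" (420x560x3 uint8, blue, green, red), "fx", "fy", "cx", "cy" (pixels), "dist" ([k1, k2, p1, p2, k3] as OpenCV has them; the pictures are not rectified), "R" (3x3) and "t" (3): a world point X has camera coordinates R X + t. Camera axes: x right, y down, z forward; pixel columns grow to the right and rows downward; lengths in mm; the calibration is good to about 2 mm. A picture is of the moment at which its call begins. There is no depth.
- order.close_job(): hands the job in, once; it reports no verdict.
Trained networks look in a picture, given as the dict that the camera call returned (one of the last four; its "shot" number tells which), for a name from the list of things; names that differ only in an ending like _2 or _b are one class to them, and where a whole thing is asked for, a point or a joint stands for the part that bears it (a point fixed in the world has none). Each returns a list of dicts, best first, with "confidence" (0 to 1); they miss things now and then, are a little off and sometimes report something else, mostly with a low value. They report only what shows in the picture. A call takes as long as a camera call. They do not tell look-alikes from the thing itself.
- look_for(picture, name): "at" ([x, y, z] in mm, in the coordinates of the camera as it stood for that picture, good to about 4 mm: the middle of the surface that is visible of it).
- landmark_of(picture, name): "at" ([x, y, z] in mm, in the coordinates of the camera as it stood for that picture, good to about 4 mm: a listed point, or the origin of a listed thing).
The state is a dict: "clock": time; "q": joint angles; "qd": joint speeds; "joint_torque": joint torques, N m; "position": TCP position; "tool_rot": TCP orientation; "wrist_force": force on the tool from outside, world axes, zero at the start; "moment": the same for the moment, N m; "width": finger opening in mm.
Only numpy, scipy, OpenCV 4.12 (cv2) and the standard library are available. Lean on these libraries where they do the work, as an engineer would, in place of code of your own. Each camera call takes 0.05 s, during which the arm holds its last target.

## Working session

There is one attempt and no reset: what is moved stays moved. The work goes in short steps, Python scripts to look and compute and a tool call to move; the robot and the scene stay as the last step left them, time stands still between calls to the robot, and variables do not carry over. Pictures are saved under pics/ and viewed, and the job is handed in when it is done.

Besides the shell and the picture viewer there is one more tool, called after "Request:" as name(argument=value, ...), one argument or row to a line, values as JSON. move_arm: Moves the arm, as the interface text tells. Its arguments: {"type":"object","properties":{"commands":{"type":"array","items":{"type":"array","items":{"type":"number"}}},"claw":{"type":"number"},"force":{"type":"number"}},"required":["commands"]}

```bash
ls; mkdir -p pics; cat > h.py <<'E'
import numpy as np, cv2
from bench import ctrl, eyes, order, look_for, landmark_of
def w(p,at): return np.array(p["R"]).T@(np.array(at)-np.array(p["t"]))
def K(p): return np.array([[p["fx"],0,p["cx"]],[0,p["fy"],p["cy"]],[0,0,1.]])
def px(p,X): 
    r,_=cv2.Rodrigues(np.array(p["R"])); return cv2.projectPoints(np.array(X,float).reshape(-1,1,3),r,np.array(p["t"],float),K(p),np.array(p["dist"],float))[0].reshape(-1,2)
def onz(p,uv,z):
    n=cv2.undistortPoints(np.array(uv,float).reshape(-1,1,2),K(p),np.array(p["dist"],float)).reshape(-1,2)
    R=np.array(p["R"]);C=-R.T@np.array(p["t"]);o=[]
    for a in n:
        d=R.T@np.array([a[0],a[1],1]);o.append(C+d*(z-C[2])/d[2])
    return np.array(o)
E
python3 - <<'E'
from h import *
for n in("side","top"):
    p=eyes.get_image(n);cv2.imwrite(f"pics/{n}0.png",p["img"])
    for k in "rack well_back shelf_edge plate_top stop tee coupling parts_bin".split():
        for f in (landmark_of,):
            for d in f(p,k)[:4]:
                W=w(p,d["at"]);print(n,k,round(d["confidence"],2),W.round(1),px(p,W).round(0))
s=ctrl.observe();print(s)
E
```

```text
pics
side rack 0.87 [5.776e+02 4.330e+01 5.000e-01] [[278. 260.]]
side rack 0.6 [578.7  43.1  39.2] [[277. 244.]]
side well_back 0.93 [548.  -89.3  55.6] [[298. 204.]]
side shelf_edge 0.88 [581.9  43.2  37.2] [[276. 245.]]
side plate_top 0.97 [567.8 -30.2  37.3] [[286. 225.]]
side plate_top 0.83 [ 484.9 -248.8    2.5] [[326. 191.]]
side plate_top 0.79 [363.3 -55.2   3.6] [[379. 237.]]
side plate_top 0.71 [559.2 -35.   26.4] [[290. 228.]]
side stop 0.79 [601.1 176.5  36.8] [[256. 290.]]
side tee 0.93 [741.6 158.2  -1.4] [[184. 292.]]
side coupling 0.64 [ 690.9 -108.9    5.2] [[238. 214.]]
side coupling 0.51 [563.2 -32.5  39.9] [[288. 224.]]
side parts_bin 0.9 [725.8  25.1  -2.7] [[210. 250.]]
top rack 0.6 [580.   45.2   4.2] [[260. 207.]]
top well_back 0.6 [554.5 -91.2  58.1] [[323. 215.]]
top shelf_edge 0.75 [581.   47.8  35. ] [[257. 204.]]
top plate_top 0.88 [ 484.8 -249.4   -1.7] [[392. 248.]]
top plate_top 0.86 [564.7 -32.3  43.1] [[294. 211.]]
top plate_top 0.64 [ 8.066e+02 -2.175e+02  1.000e-01] [[372. 109.]]
top plate_top 0.47 [555.3 -91.7  55.4] [[323. 215.]]
top stop 0.73 [6
[... 416 characters left out ...]
), 'qd': array([-1.39562285e-03,  2.88061302e-04,  2.18667881e-03,  1.67426860e-03,
        7.47573947e-06,  9.12518430e-05,  5.48010134e-04]), 'joint_torque': array([-3.31156900e-05, -5.07837331e+01, -8.11088691e-02, -2.36453211e+01,
       -6.13060291e-02,  3.13369569e-02,  4.45551461e-05]), 'position': array([271.34349101, 618.08512159, 236.59417849]), 'tool_rot': array([[ 4.02035371e-01,  9.15624137e-01, -1.98972311e-05],
       [ 9.15624128e-01, -4.02035364e-01,  1.45921542e-04],
       [ 1.25609896e-04, -7.68840063e-05, -9.99999989e-01]]), 'wrist_force': array([-0.52670301,  0.43154008,  0.03438552]), 'moment': array([ 0.03730992,  0.00460951, -0.03796312]), 'width': 86.74500900989598}
```

View images.

View pics/side0.png

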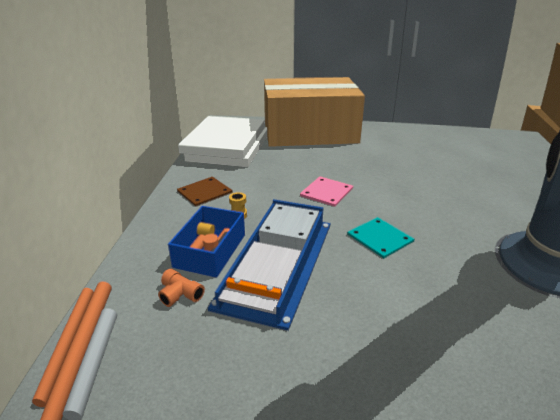

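View pics/top0.png

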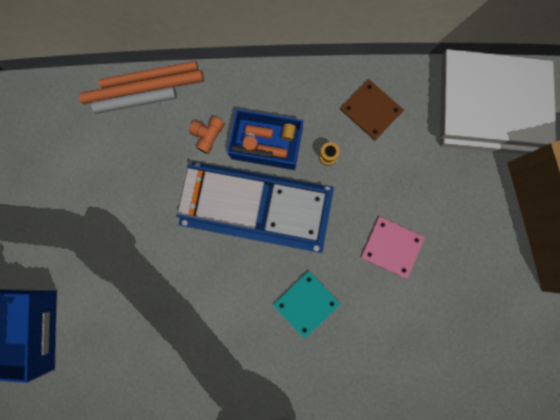

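```bash
cat >> h.py <<'E'
def rackpt(o,yaw,X):
    c,s=np.cos(yaw),np.sin(yaw);X=np.atleast_2d(np.array(X,float))
    return np.c_[o[0]+c*X[:,0]-s*X[:,1],o[1]+s*X[:,0]+c*X[:,1],X[:,2]]
def overlay(p,o,yaw,polys,box,k,fn):
    x0,y0,x1,y1=box
    im=cv2.resize(p["img"][y0:y1,x0:x1],None,fx=k,fy=k,interpolation=cv2.INTER_CUBIC)
    for P,c in polys:
        q=px(p,rackpt(o,yaw,P));q=((q+.5-[x0,y0])*k*8).round().astype(int)
        cv2.polylines(im,[q.reshape(-1,1,2)],True,c,1,cv2.LINE_AA,3)
    cv2.imwrite(fn,im)
def rect(x0,x1,y0,y1,z): return [[x0,y0,z],[x1,y0,z],[x1,y1,z],[x0,y1,z]]
E
python3 - <<'E'
from h import *
from scipy.optimize import least_squares
obs=[((0,0),(577.6,43.3)),((0,0),(580,45.2)),((0,-138),(548,-89.3)),((0,-138),(554.5,-91.2)),((0,0),(581.9,43.2)),((0,0),(581,47.8)),((0,-80),(567.8,-30.2)),((0,-80),(564.7,-32.3))]
st=[(601.1,176.5),(608,172.7)]
def f(v):
    r=[]
    for a,b in obs: r+=list((rackpt(v[:2],v[2],[a[0],a[1],0])[0,:2]-b))
    for b in st: r+=list((rackpt(v[:2],v[2],[0,v[3],0])[0,:2]-b))
    return r
v=least_squares(f,[580,45,-.2,130]).x;print(v)
polys=[(rect(-75,75,-165,165,0),(0,255,255)),(rect(-50,50,-135,-25,48),(0,0,255)),(rect(-49,49,v[3],v[3]+12,52),(0,255,0)),(rect(-52.5,52.5,0,172,36),(255,0,255))]
p=eyes.get_image("top");overlay(p,v[:2],v[2],polys,(160,140,350,270),4,"pics/t1.png")
p=eyes.get_image("side");overlay(p,v[:2],v[2],polys,(195,185,345,335),4,"pics/s1.png")
E
```

```text
[ 5.79822081e+02  4.55643595e+01 -1.95313060e-01  1.31381318e+02]
```

View pics/t1.png

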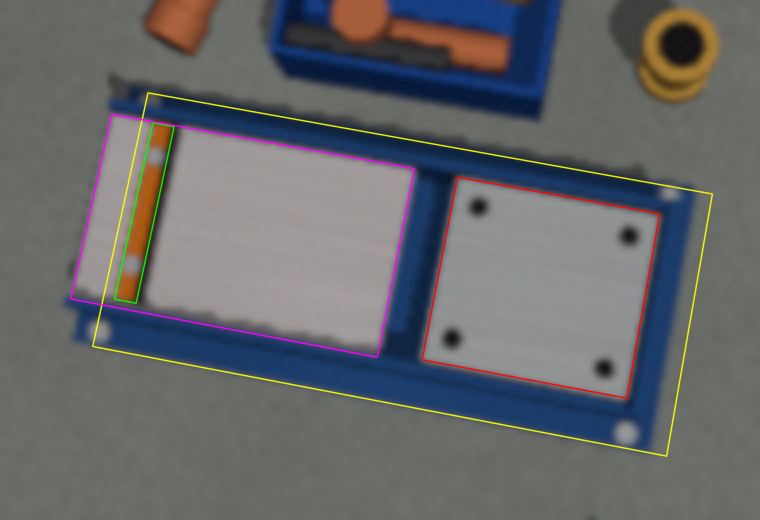

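View pics/s1.png

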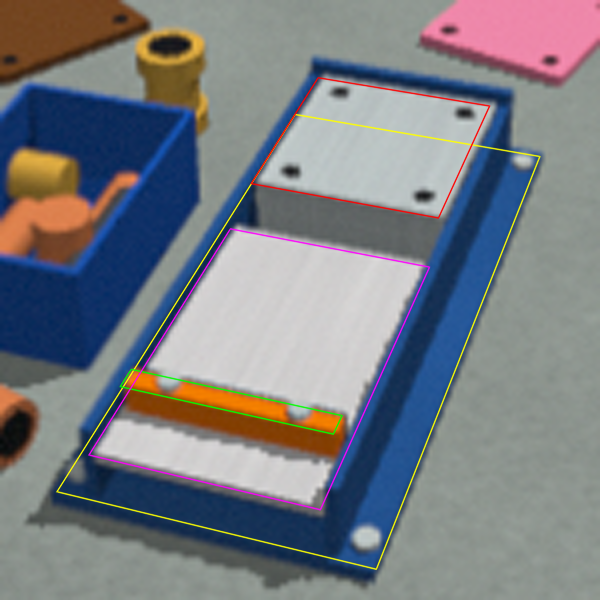

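The grey plate at side (291,226) / top (297,211) lies inside the blue rack, so it is plate_top. The brown (204,190), pink (326,190) and turquoise (380,237) plates in the side picture lie on the table and are look-alikes. The enlarged crops above confirm this: the red outline of the fitted model lies on the grey plate.

```bash
cat >> h.py <<'E'
O=np.array([579.8,45.6]);YAW=-0.1953
from scipy.spatial.transform import Rotation as Ro
def todo(x,y,tipz):
    s=ctrl.observe();R=np.array(s["tool_rot"]);P=np.array(s["position"])
    g=rackpt(O,YAW,[x,y,tipz+ctrl.tips_ahead])[0]
    c,sn=np.cos(YAW),np.sin(YAW);rx=[c,sn,0];ry=[-sn,c,0]
    T=np.array([ry,rx,[0,0,-1.]]).T
    print("shift",(R.T@(g-P)).round(2),"turn",np.degrees(Ro.from_matrix(R.T@T).as_rotvec()).round(2),"F",s["wrist_force"].round(2),"t",s["clock"],"w",s["width"])
    d=rackpt([0,0],-YAW,[P[0]-O[0],P[1]-O[1],0])[0];print("rack xy tip",d[:2].round(2),"tipz",(P[2]-ctrl.tips_ahead).round(2))
E
python3 -c "
from h import *
todo(0,-80,80)"
```

```text
shift [-478.21  529.9   142.52] turn [ -0.    -0.   -12.52] F [ 0.13 -0.16 -0.59] t 1.0 w 87.1629926866038
rack xy tip [-413.6   501.72] tipz 222.57
```

Request:
move_arm(
  commands=[
    [-30,33,0,0,0,-1],
    [-63,70,0,0,0,-3],
    [-96,106,0,0,0,-5],
    [-129,143,0,0,0,-7],
    [-162,180,0,0,0,-9],
    [-195,216,0,0,0,-11],
    [-228,253,0,0,0,-12.5],
    [-261,289,0,0,0,-12.5],
    [-294,326,0,0,0,-12.5],
    [-310,344,0,0,0,-12.5],
  ],
  claw=1,
  force=30,
)

```text
clock: 2.0
position: [463.4, 191.0, 237.0]
tool_rot: [[0.2, 0.98, 0.001], [0.98, -0.2, -0.001], [-0.001, 0.002, -1.0]]
wrist_force: [0.1, -0.1, 0.4]
width: 15.2
```

```bash
python3 -c "
from h import *
todo(0,-80,80)"
```

```text
shift [-199.03  143.5   143.36] turn [ 0.09  0.05 -0.37] F [ 0.11 -0.12  0.41] t 2.0 w 15.151646135894454
rack xy tip [-142.42  120.08] tipz 222.98
```

Request:
move_arm(
  commands=[
    [-35,25,15,0,0,0],
    [-70,50,40,0,0,0],
    [-105,75,70,0,0,0],
    [-140,100,100,0,0,0],
    [-170,122,125,0,0,0],
    [-190,137,138,0,0,-0.3],
    [-199,143.5,143,0,0,-0.3],
    [-199,143.5,143,0,0,-0.3],
    [-199,143.5,143,0,0,-0.3],
  ],
)

```text
clock: 2.9
position: [564.5, -31.2, 95.0]
tool_rot: [[0.194, 0.981, 0.002], [0.981, -0.194, 0.0], [0.0, 0.002, -1.0]]
wrist_force: [0.4, -0.1, 1.1]
width: 0.8
```

```bash
python3 -c "
from h import *
todo(0,-80,50)
for n,b in (('side',(225,140,375,290)),('top',(210,140,360,260))):
    p=eyes.get_image(n);x0,y0,x1,y1=b
    cv2.imwrite('pics/a_%s.png'%n,cv2.resize(p['img'][y0:y1,x0:x1],None,fx=4,fy=4))"
```

```text
shift [-1.7   0.09 31.03] turn [ 0.11 -0.03  0.02] F [ 0.38 -0.06  1.08] t 2.9 w 0.811465256207489
rack xy tip [ -0.15 -78.32] tipz 81.03
```

View pics/a_side.png

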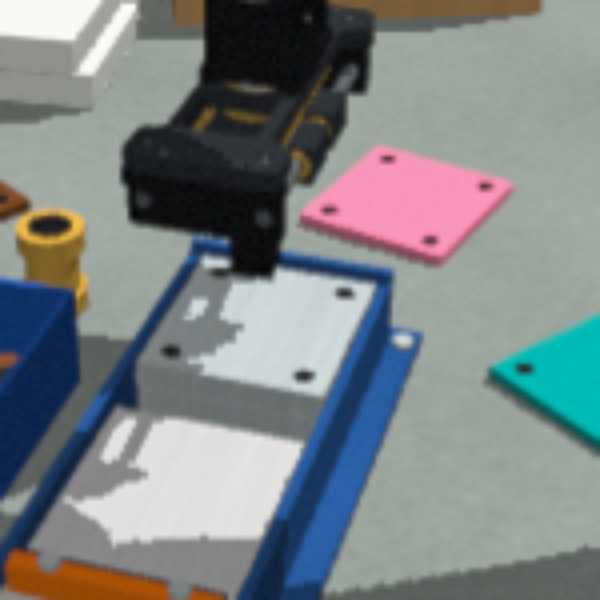

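The picture shows the shut fingers above the rear half of the grey plate (crop (252,270)), with nothing in the way below. I'm lowering them.

Request:
move_arm(
  commands=[
    [-1,0,5,0,0,0],
    [-1.5,0,12,0,0,0],
    [-1.7,0,19,0,0,0],
    [-1.7,0,24,0,0,0],
    [-1.7,0,27,0,0,0],
    [-1.7,0,27,0,0,0],
    [-1.7,0,27,0,0,0],
  ],
)

```text
clock: 3.7
position: [564.3, -32.4, 68.3]
tool_rot: [[0.193, 0.981, 0.003], [0.981, -0.193, 0.0], [0.001, 0.003, -1.0]]
wrist_force: [-0.5, 0.4, -0.0]
width: 0.6
```

```bash
python3 -c "
from h import *
todo(0,-80,50)"
```

```text
shift [-0.44  0.04  4.28] turn [ 0.15 -0.03  0.08] F [-0.47  0.39 -0.04] t 3.7 w 0.637408383440822
rack xy tip [-5.000e-02 -7.957e+01] tipz 54.28
```

Request:
move_arm(
  commands=[
    [0,0,1,0,0,0],
    [0,0,2,0,0,0],
    [0,0,3,0,0,0],
    [0,0,3.5,0,0,0],
    [0,0,4,0,0,0],
    [0,0,4,0,0,0],
  ],
)

```text
clock: 4.3
position: [564.3, -32.4, 64.2]
tool_rot: [[0.193, 0.981, 0.003], [0.981, -0.193, 0.0], [0.001, 0.003, -1.0]]
wrist_force: [0.4, 0.8, 0.4]
width: 0.7
```

Request:
move_arm(
  commands=[
    [0,0,0.4,0,0,0],
    [0,0,0.8,0,0,0],
    [0,0,1.2,0,0,0],
    [0,0,1.2,0,0,0],
  ],
)

```text
clock: 4.7
position: [564.3, -32.4, 63.0]
tool_rot: [[0.193, 0.981, 0.003], [0.981, -0.193, 0.0], [0.001, 0.002, -1.0]]
wrist_force: [0.3, -0.7, 0.3]
width: 0.5
```

Request:
move_arm(
  commands=[
    [0,0,0.3,0,0,0],
    [0,0,0.6,0,0,0],
    [0,0,0.6,0,0,0],
  ],
)

```text
clock: 5.0
position: [564.3, -32.4, 62.5]
tool_rot: [[0.193, 0.981, 0.003], [0.981, -0.193, 0.0], [0.001, 0.002, -1.0]]
wrist_force: [-0.2, 0.2, 1.1]
width: 0.5
```

Request:
move_arm(
  commands=[
    [0,0,0.2,0,0,0],
    [0,0,0.4,0,0,0],
    [0,0,0.4,0,0,0],
  ],
)

```text
clock: 5.3
position: [564.3, -32.4, 62.4]
tool_rot: [[0.193, 0.981, 0.002], [0.981, -0.193, 0.0], [0.001, 0.002, -1.0]]
wrist_force: [-1.9, -0.2, 5.2]
width: 0.6
```

Request:
move_arm(
  commands=[
    [0,0,0.4,0,0,0],
    [0,0,0.5,0,0,0],
    [0,0,0.5,0,0,0],
  ],
)

```text
clock: 5.6
position: [564.3, -32.5, 62.5]
tool_rot: [[0.193, 0.981, 0.003], [0.981, -0.193, 0.0], [0.001, 0.002, -1.0]]
wrist_force: [-2.6, 0.3, 6.3]
width: 0.5
```

Request:
move_arm(
  commands=[
    [0.5,0,0.6,0,0,0],
    [1.5,0,0.6,0,0,0],
    [3,0,0.6,0,0,0],
    [4.5,0,0.6,0,0,0],
    [6,0,0.6,0,0,0],
    [7,0,0.6,0,0,0],
    [8,0,0.6,0,0,0],
  ],
)

```text
clock: 6.3
position: [566.7, -25.3, 62.4]
tool_rot: [[0.193, 0.981, 0.004], [0.981, -0.193, -0.0], [0.0, 0.004, -1.0]]
wrist_force: [-0.3, -2.1, 5.6]
width: 0.4
```

```bash
python3 -c "
from h import *
todo(0,-70,48)
s=ctrl.observe();print(s['tool_rot'].round(4).tolist())
for n,b in (('side',(225,180,355,310)),('top',(170,140,350,270))):
    p=eyes.get_image(n)
    overlay(p,O,YAW,[(rect(-50,50,-135,-25,48),(0,0,255))],b,4,'pics/b_%s.png'%n)"
```

```text
shift [ 2.1  -0.89  0.44] turn [ 0.26 -0.02  0.05] F [-0.34 -2.08  5.63] t 6.3 w 0.40519253621048895
rack xy tip [  0.89 -72.1 ] tipz 48.45
[[0.1931, 0.9812, 0.0045], [0.9812, -0.1931, -0.0004], [0.0004, 0.0045, -1.0]]
```

View pics/b_side.png

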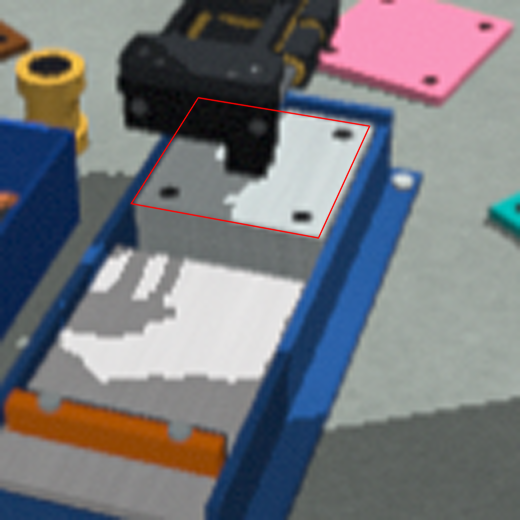

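The plate has not moved: its front hole is still at side (300,234), and the fingers slipped at about 5.6 N. I'll press a bit harder.

Request:
move_arm(
  commands=[
    [0,0,0.5,0,0,0],
    [0,0,0.8,0,0,0],
    [0,0,0.8,0,0,0],
  ],
)

```text
clock: 6.7
position: [566.9, -25.2, 62.4]
tool_rot: [[0.193, 0.981, 0.005], [0.981, -0.193, -0.0], [0.001, 0.005, -1.0]]
wrist_force: [-2.0, -0.5, 7.7]
width: 0.7
```

Request:
move_arm(
  commands=[
    [0.5,0,0.9,0,0,0],
    [1.5,0,0.9,0,0,0],
    [3,0,0.9,0,0,0],
    [4.5,0,0.9,0,0,0],
    [6,0,0.9,0,0,0],
  ],
)

```text
clock: 7.2
position: [569.1, -20.3, 62.5]
tool_rot: [[0.194, 0.981, 0.007], [0.981, -0.194, -0.001], [0.0, 0.007, -1.0]]
wrist_force: [-0.3, -2.5, 6.6]
width: -0.1
```

```bash
python3 -c "
from h import *
todo(0,-70,48)
for n,b in (('side',(225,180,355,310)),):
    p=eyes.get_image(n)
    overlay(p,O,YAW,[(rect(-50,50,-135,-25,48),(0,0,255))],b,5,'pics/c_%s.png'%n)"
```

```text
shift [-3.31 -2.32  0.44] turn [ 0.43 -0.02  0.02] F [-0.28 -2.48  6.56] t 7.2 w -0.0795470948932261
rack xy tip [  2.32 -66.69] tipz 48.46
```

View pics/c_side.png

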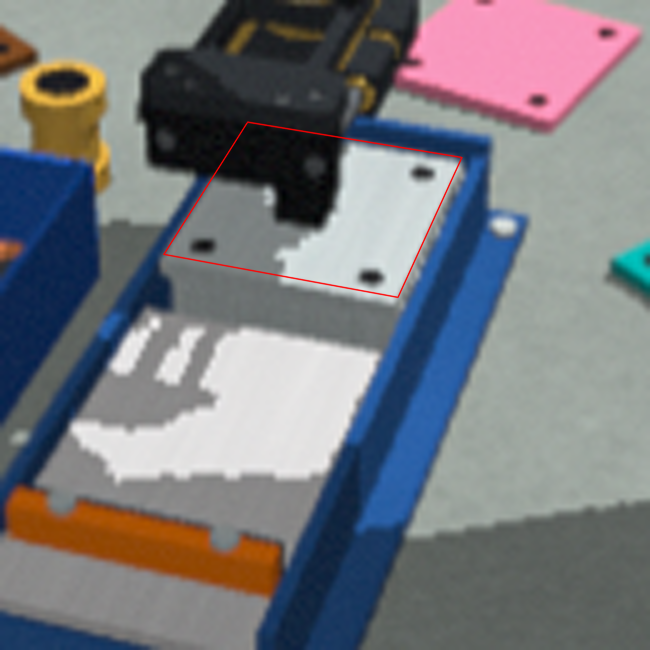

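Request:
move_arm(
  commands=[
    [0,0,0.6,0.4,0,0],
    [0,0,1,0.4,0,0],
    [0,0,1.2,0.4,0,0],
    [0,0,1.2,0.4,0,0],
  ],
)

```text
clock: 7.65
position: [569.7, -20.0, 62.4]
tool_rot: [[0.194, 0.981, 0.002], [0.981, -0.194, 0.001], [0.001, 0.001, -1.0]]
wrist_force: [-2.6, 0.3, 11.2]
width: 0.5
```

Request:
move_arm(
  commands=[
    [0.5,0,1.2,0.4,0,0],
    [1,0,1.2,0.4,0,0],
    [2,0,1.2,0.4,0,0],
    [3,0,1.2,0.4,0,0],
    [4,0,1.2,0.4,0,0],
  ],
)

```text
clock: 8.15
position: [571.2, -17.4, 62.4]
tool_rot: [[0.194, 0.981, -0.004], [0.981, -0.194, 0.001], [0.0, -0.004, -1.0]]
wrist_force: [-2.3, -3.2, 9.2]
width: 0.2
```

```bash
python3 -c "
from h import *
todo(0,-70,48)
for n,b in (('side',(225,180,355,310)),):
    p=eyes.get_image(n)
    overlay(p,O,YAW,[(rect(-50,50,-135,-25,48),(0,0,255))],b,5,'pics/d_%s.png'%n)"
```

```text
shift [-6.56 -3.77  0.42] turn [-0.21 -0.   -0.01] F [-2.32 -3.22  9.21] t 8.15 w 0.2105464442448918
rack xy tip [  3.77 -63.44] tipz 48.4
```

View pics/d_side.png

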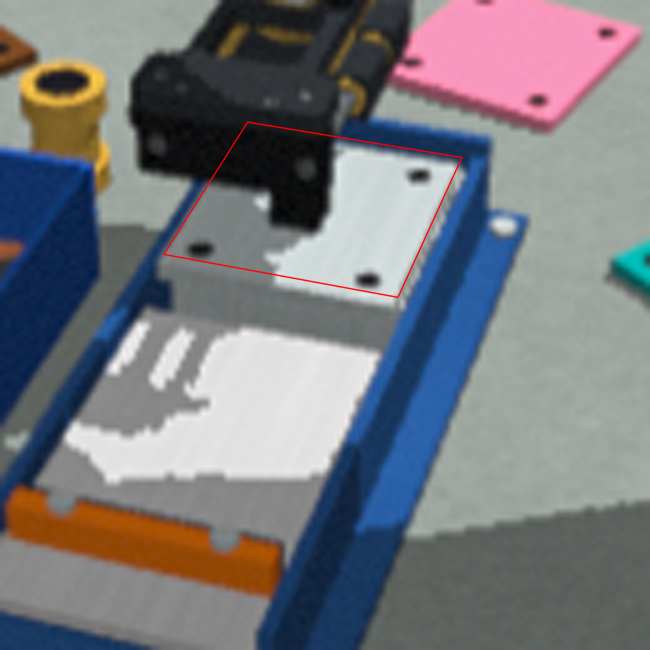

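The plate now moves with the fingers: the front hole went from crop (371,276) to (367,280). I'll carry on and correct the sideways drift.

Request:
move_arm(
  commands=[
    [0.7,-0.5,1.1,-0.1,0,0],
    [1.5,-0.8,1.1,-0.1,0,0],
    [3,-1,1.1,-0.1,0,0],
    [4.5,-1.2,1.1,-0.1,0,0],
    [6,-1.5,1.1,-0.1,0,0],
    [7.5,-1.5,1.1,-0.1,0,0],
    [9,-1.5,1.1,-0.1,0,0],
    [10.5,-1.5,1.1,-0.1,0,0],
    [12,-1.5,1.1,-0.1,0,0],
  ],
)

```text
clock: 9.1
position: [573.4, -6.2, 62.4]
tool_rot: [[0.195, 0.981, 0.001], [0.981, -0.195, -0.001], [-0.0, 0.001, -1.0]]
wrist_force: [0.1, -1.8, 8.3]
width: 0.5
```

```bash
python3 -c "
from h import *
todo(0,-50,48)
for n,b in (('side',(225,180,355,310)),):
    p=eyes.get_image(n)
    overlay(p,O,YAW,[(rect(-50,50,-135,-25,48),(0,0,255))],b,5,'pics/e_%s.png'%n)"
```

```text
shift [ 2.04 -3.75  0.41] turn [ 0.07  0.02 -0.04] F [ 0.08 -1.77  8.3 ] t 9.1 w 0.5153908087009634
rack xy tip [  3.75 -52.04] tipz 48.42
```

View pics/e_side.png

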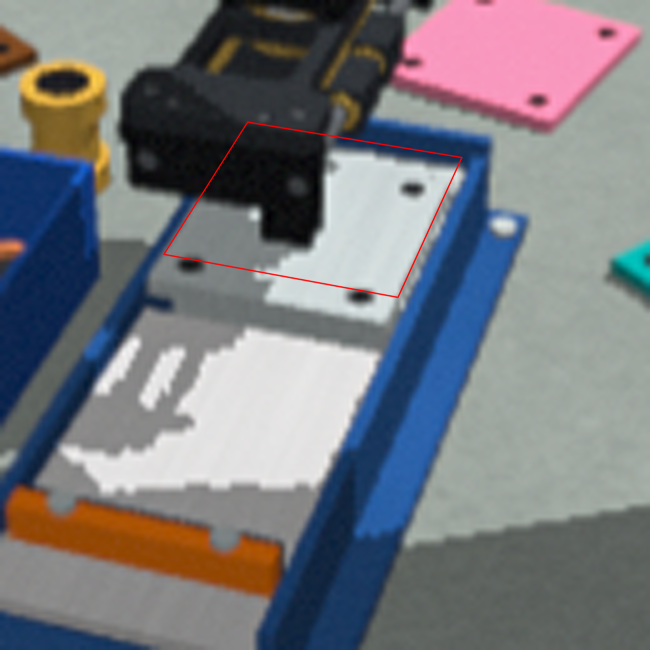

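The top plate is sliding with the fingers: its front edge is now at crop (395,320), beyond the red start outline. I'll continue.

Request:
move_arm(
  commands=[
    [1,-0.5,1,0,0,0],
    [3,-1,1.1,0,0,0],
    [5,-1,1.1,0,0,0],
    [7,-1,1.1,0,0,0],
    [9,-1,1.1,0,0,0],
    [11,-1,1.1,0,0,0],
    [13,-1,1.1,0,0,0],
    [15,-1,1.1,0,0,0],
    [17,-1,1.1,0,0,0],
    [19,-1,1.1,0,0,0],
  ],
)

```text
clock: 10.15
position: [577.1, 11.9, 62.4]
tool_rot: [[0.195, 0.981, 0.003], [0.981, -0.195, -0.001], [-0.001, 0.003, -1.0]]
wrist_force: [-1.7, -2.9, 9.1]
width: 0.4
```

```bash
python3 -c "
from h import *
todo(0,-30,48)
for n,b in (('side',(225,180,355,310)),):
    p=eyes.get_image(n)
    overlay(p,O,YAW,[(rect(-50,50,-135,-25,48),(0,0,255)),(rect(-50,50,-95,15,48),(0,255,255))],b,5,'pics/f_%s.png'%n)"
```

```text
shift [ 3.62 -3.86  0.41] turn [ 0.19  0.04 -0.07] F [-1.69 -2.9   9.09] t 10.15 w 0.43639221115358423
rack xy tip [  3.85 -33.62] tipz 48.43
```

View pics/f_side.png

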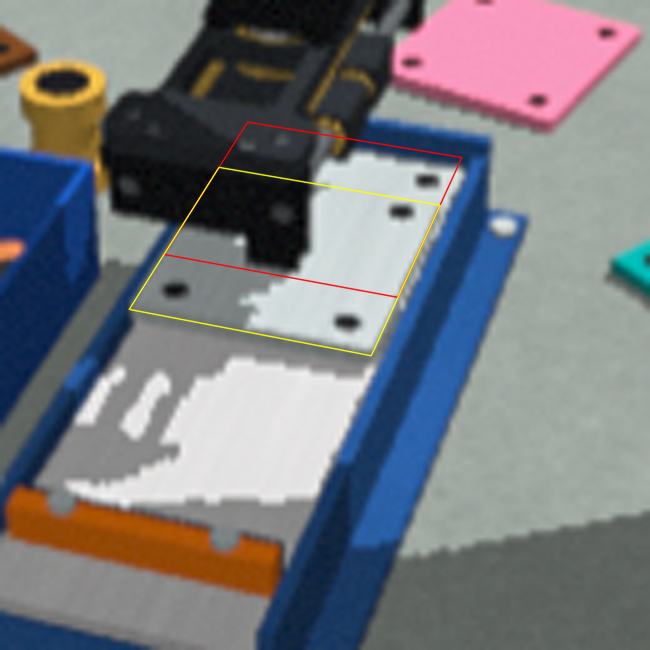

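The plate's centre is now at about rack y = -40 (yellow outline fits). The second plate's hole shows behind it at crop (427,180), in place.

Request:
move_arm(
  commands=[
    [1,-0.5,1,0.1,0,0],
    [3,-1,1.1,0.1,0,0],
    [5,-1,1.1,0.1,0,0],
    [7,-1,1.1,0.1,0,0],
    [9,-1,1.1,0.1,0,0],
    [11,-1,1.1,0.1,0,0],
    [13,-1,1.1,0.1,0,0],
    [15,-1,1.1,0.1,0,0],
  ],
)

```text
clock: 11.0
position: [580.0, 26.7, 62.2]
tool_rot: [[0.195, 0.981, 0.004], [0.981, -0.195, -0.001], [-0.001, 0.004, -1.0]]
wrist_force: [-0.2, -1.0, 4.7]
width: 0.4
```

```bash
python3 -c "
from h import *
todo(0,-20,48)"
```

```text
shift [-1.48 -3.92  0.14] turn [ 0.22  0.03 -0.07] F [-0.23 -1.04  4.71] t 11.0 w 0.3964907218340557
rack xy tip [  3.92 -18.52] tipz 48.15
```

Request:
move_arm(
  commands=[
    [0.5,-0.5,0.8,0.1,0,0],
    [1.5,-1,1.2,0.1,0,0],
    [3,-1,1.4,0.1,0,0],
    [4.5,-1,1.5,0.1,0,0],
    [6,-1,1.6,0.1,0,0],
    [8,-1,1.8,0.1,0,0],
  ],
)

```text
clock: 11.6
position: [581.5, 33.9, 61.6]
tool_rot: [[0.196, 0.981, 0.004], [0.981, -0.196, -0.002], [-0.001, 0.004, -1.0]]
wrist_force: [-2.4, -2.2, 11.0]
width: 0.1
```

```bash
python3 -c "
from h import *
todo(0,-10,48)
for n,b in (('side',(225,180,355,310)),):
    p=eyes.get_image(n)
    overlay(p,O,YAW,[(rect(-50,50,-85,25,48),(0,0,255)),(rect(-50,50,-75,35,48),(0,255,255))],b,5,'pics/g_%s.png'%n)"
```

```text
shift [ 1.15 -3.96 -0.43] turn [ 0.23  0.04 -0.12] F [-2.45 -2.25 10.98] t 11.6 w 0.12472143253294544
rack xy tip [  3.96 -11.16] tipz 47.58
```

View pics/g_side.png

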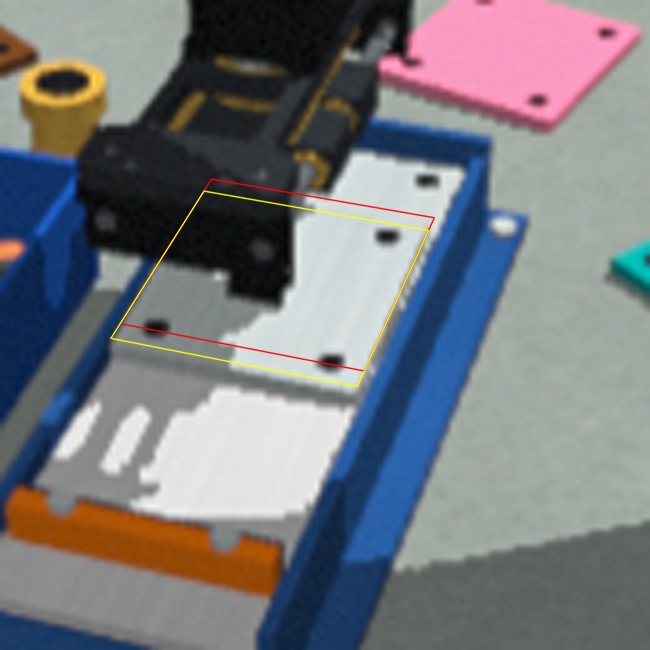

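The plate's centre is now at about y = -18, with its front tipped onto the shelf. The second plate's hole is unchanged at crop (427,180).

Request:
move_arm(
  commands=[
    [0.7,-0.5,0.9,0.1,0,0],
    [2,-1,1.1,0.1,0,0],
    [4,-1,1.2,0.1,0,0],
    [6,-1,1.3,0.1,0,0],
    [8,-1,1.4,0.1,0,0],
    [10,-1,1.5,0.1,0,0],
    [12,-1,1.5,0.1,0,0],
    [14,-1,1.5,0.1,0,0],
    [16,-1,1.6,0.1,0,0],
    [18,-1,1.6,0.1,0,0],
  ],
)

```text
clock: 12.65
position: [585.1, 51.6, 60.9]
tool_rot: [[0.196, 0.981, 0.004], [0.981, -0.196, -0.001], [-0.001, 0.004, -1.0]]
wrist_force: [-0.0, -1.1, 7.3]
width: 0.4
```

```bash
python3 -c "
from h import *
todo(0,10,46)"
```

```text
shift [ 3.08 -4.06  0.87] turn [ 0.26  0.03 -0.11] F [-0.03 -1.05  7.34] t 12.65 w 0.3565449563173964
rack xy tip [4.05 6.91] tipz 46.89
```

Request:
move_arm(
  commands=[
    [0.7,-0.5,0.9,0.1,0,0],
    [2,-1,1.2,0.1,0,0],
    [4,-1,1.3,0.1,0,0],
    [6,-1,1.4,0.1,0,0],
    [8,-1,1.5,0.1,0,0],
    [10,-1,1.5,0.1,0,0],
    [12,-1,1.6,0.1,0,0],
    [14,-1,1.6,0.1,0,0],
    [16,-1,1.6,0.1,0,0],
    [18,-1,1.6,0.1,0,0],
  ],
)

```text
clock: 13.65
position: [588.6, 68.6, 60.4]
tool_rot: [[0.197, 0.98, 0.004], [0.98, -0.197, -0.002], [-0.001, 0.005, -1.0]]
wrist_force: [-2.0, -2.2, 9.2]
width: 0.2
```

```bash
python3 -c "
from h import *
todo(0,10,46)
for n,b in (('side',(225,180,355,310)),):
    p=eyes.get_image(n)
    overlay(p,O,YAW,[(rect(-50,50,-45,65,46),(0,0,255)),(rect(-50,50,-35,75,46),(0,255,255))],b,5,'pics/i_%s.png'%n)"
```

```text
shift [-14.29  -4.08   0.42] turn [ 0.27  0.05 -0.15] F [-1.99 -2.24  9.22] t 13.65 w 0.20662368015836444
rack xy tip [ 4.12 24.28] tipz 46.43
```

View pics/i_side.png

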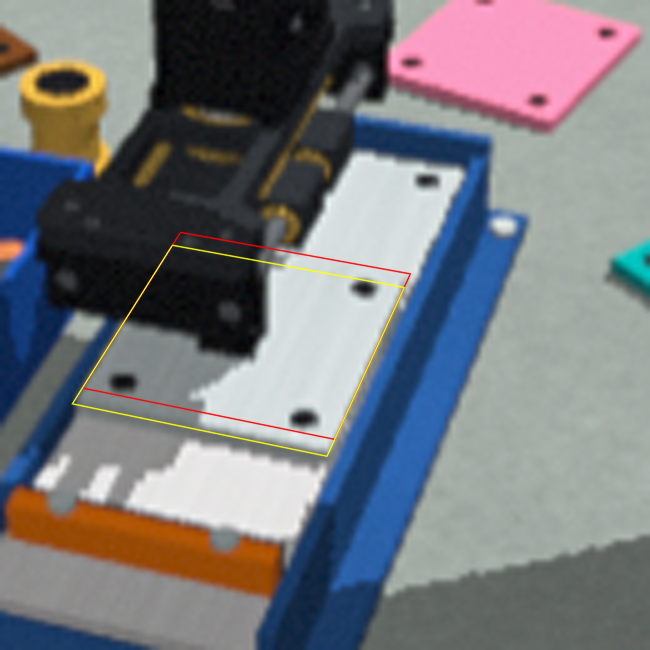

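The plate's centre is at about y = 15 and the second plate's hole is unchanged. The tail leaves the stack at y = 30.

Request:
move_arm(
  commands=[
    [0.7,-0.5,0.9,0.1,0,0],
    [2,-1,1.2,0.1,0,0],
    [4,-1,1.3,0.1,0,0],
    [6,-1,1.4,0.1,0,0],
    [8,-1,1.5,0.1,0,0],
    [10,-1,1.5,0.1,0,0],
    [12,-1,1.6,0.1,0,0],
    [14,-1,1.6,0.1,0,0],
    [16,-1,1.6,0.1,0,0],
    [18,-1,1.6,0.1,0,0],
  ],
)

```text
clock: 14.7
position: [591.1, 87.2, 58.5]
tool_rot: [[0.196, 0.981, 0.003], [0.981, -0.196, -0.001], [-0.001, 0.003, -1.0]]
wrist_force: [-0.5, -0.6, 1.5]
width: 0.4
```

```bash
python3 -c "
from h import *
todo(0,10,46)
for n,b in (('side',(225,180,355,310)),):
    p=eyes.get_image(n)
    overlay(p,O,YAW,[(rect(-50,50,-25,85,44),(0,0,255))],b,5,'pics/j_%s.png'%n)"
```

```text
shift [-32.98  -2.91  -1.48] turn [ 0.16  0.04 -0.11] F [-0.54 -0.61  1.53] t 14.7 w 0.3923246254358529
rack xy tip [ 2.98 42.97] tipz 44.51
```

View pics/j_side.png

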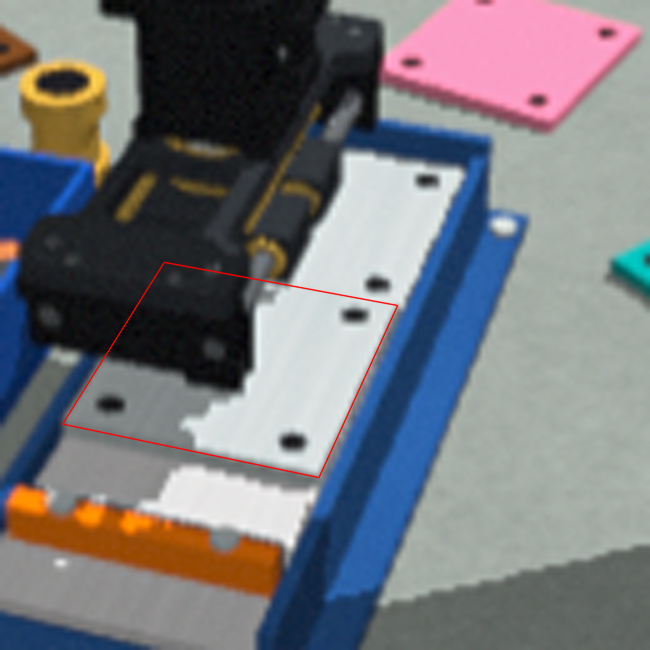

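The plate has dropped: the red outline at centre y = 30, top height 44 mm, fits it. Both right-hand holes of the second plate show, at crop (427,180) and (377,285). I'll press again and drag towards the stop.

Request:
move_arm(
  commands=[
    [0,0,0.5,0.1,0,0],
    [0,0,0.9,0.1,0,0],
    [0,0,1.1,0.1,0,0],
    [0,0,1.1,0.1,0,0],
  ],
)

```text
clock: 15.15
position: [591.2, 87.7, 58.4]
tool_rot: [[0.195, 0.981, 0.001], [0.981, -0.195, -0.0], [-0.0, 0.001, -1.0]]
wrist_force: [-2.6, -0.4, 9.7]
width: 0.7
```

Request:
move_arm(
  commands=[
    [0.7,-0.5,1,0,0,0],
    [2,-1,1.2,0,0,0],
    [4,-1,1.2,0,0,0],
    [6,-1,1.2,0,0,0],
    [8,-1,1.2,0,0,0],
    [10,-1,1.2,0,0,0],
    [12,-1,1.2,0,0,0],
    [14,-1,1.2,0,0,0],
  ],
)

```text
clock: 15.95
position: [593.8, 100.5, 58.4]
tool_rot: [[0.196, 0.981, 0.002], [0.981, -0.196, -0.001], [-0.001, 0.002, -1.0]]
wrist_force: [-2.5, -2.6, 9.3]
width: 0.5
```

```bash
python3 -c "
from h import *
todo(0,56,44)
for n,b in (('side',(225,180,355,310)),):
    p=eyes.get_image(n)
    overlay(p,O,YAW,[(rect(-50,50,-11,99,44),(0,0,255))],b,5,'pics/k_%s.png'%n)"
```

```text
shift [-0.59 -3.07  0.43] turn [ 0.13  0.04 -0.13] F [-2.47 -2.65  9.33] t 15.95 w 0.5350289874599976
rack xy tip [ 3.07 56.59] tipz 44.43
```

View pics/k_side.png

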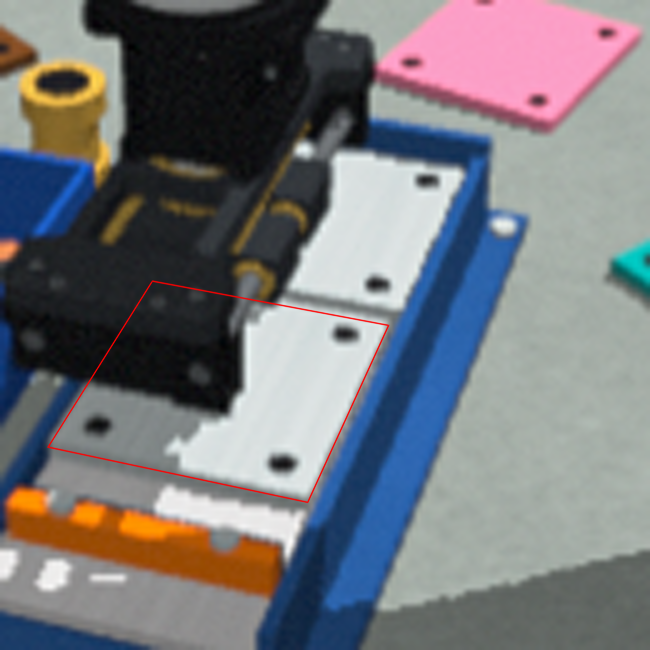

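The plate moves with the fingers: its centre is at about y = 43, square between the rails. The remaining stack still shows holes at (427,180) and (377,285).

Request:
move_arm(
  commands=[
    [0.7,-0.5,1,0,0,0],
    [2,-1,1.2,0,0,0],
    [4,-1,1.2,0,0,0],
    [6,-1,1.2,0,0,0],
    [8,-1,1.2,0,0,0],
    [10,-1,1.2,0,0,0],
    [12,-1,1.2,0,0,0],
    [14,-1,1.2,0,0,0],
    [16,-1,1.2,0,0,0],
    [18,-1,1.2,0,0,0],
  ],
)

```text
clock: 17.0
position: [597.3, 117.9, 58.4]
tool_rot: [[0.197, 0.98, 0.004], [0.98, -0.197, -0.002], [-0.001, 0.004, -1.0]]
wrist_force: [-2.2, -2.1, 9.6]
width: 0.4
```

```bash
python3 -c "
from h import *
todo(0,56,44)
for n,b in (('side',(225,180,355,310)),):
    p=eyes.get_image(n)
    overlay(p,O,YAW,[(rect(-50,50,6,116,44),(0,0,255))],b,5,'pics/l_%s.png'%n)"
```

```text
shift [-18.33  -3.07   0.42] turn [ 0.23  0.04 -0.14] F [-2.21 -2.1   9.62] t 17.0 w 0.3804649643282078
rack xy tip [ 3.11 74.33] tipz 44.42
```

View pics/l_side.png

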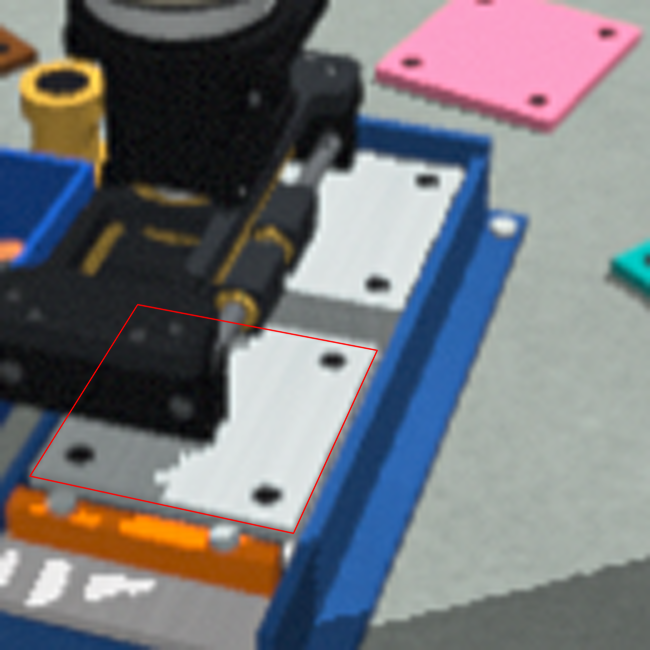

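The plate's centre is at about y = 61, so about 15 mm remain. I'm slowing down.

Request:
move_arm(
  commands=[
    [0.7,-0.5,1,0.1,0,0],
    [2,-1,1.2,0.1,0,0],
    [3.5,-1,1.2,0.1,0,0],
    [5,-1,1.2,0.1,0,0],
    [6.5,-1,1.2,0.1,0,0],
    [8,-1,1.2,0.1,0,0],
    [9,-1,1.2,0.1,0,0],
    [10,-1,1.2,0.1,0,0],
    [11,-1,1.2,0.1,0,0],
  ],
)

```text
clock: 17.95
position: [599.4, 128.4, 58.4]
tool_rot: [[0.197, 0.98, 0.004], [0.98, -0.197, -0.002], [-0.001, 0.004, -1.0]]
wrist_force: [-0.6, -2.4, 8.4]
width: 0.7
```

```bash
python3 -c "
from h import *
todo(0,56,44)
for n,b in (('side',(225,180,355,310)),):
    p=eyes.get_image(n)
    overlay(p,O,YAW,[(rect(-50,50,16,126,44),(0,0,255))],b,5,'pics/m_%s.png'%n)"
```

```text
shift [-29.05  -3.09   0.46] turn [ 0.23  0.05 -0.16] F [-0.56 -2.43  8.39] t 17.95 w 0.7472124481879531
rack xy tip [ 3.17 85.04] tipz 44.45
```

View pics/m_side.png

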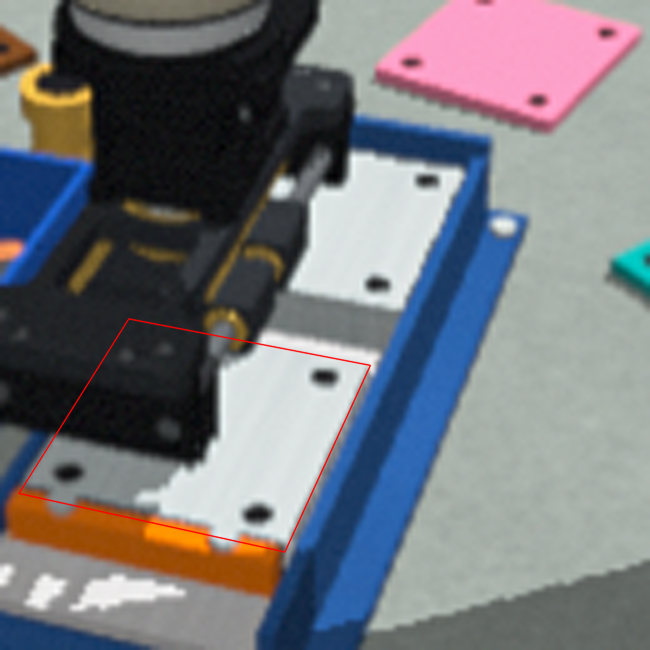

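A few mm remain. The drag is limited by finger friction (about 4 N), so the push on the stop stays well below 12 N.

Request:
move_arm(
  commands=[
    [0.5,-0.5,1,0.1,0,0],
    [1.2,-1,1.1,0.1,0,0],
    [2,-1,1.1,0.1,0,0],
    [2.8,-1,1.1,0.1,0,0],
    [3.6,-1,1.1,0.1,0,0],
    [4.4,-1,1.1,0.1,0,0],
  ],
)

```text
clock: 18.6
position: [600.2, 132.2, 58.4]
tool_rot: [[0.197, 0.98, 0.004], [0.98, -0.197, -0.002], [-0.001, 0.004, -1.0]]
wrist_force: [-1.3, -1.9, 8.9]
width: 0.4
```

Request:
move_arm(
  commands=[
    [0.5,-0.5,1,0.1,0,0],
    [1.2,-1,1.1,0.1,0,0],
    [2,-1,1.1,0.1,0,0],
    [2.8,-1,1.1,0.1,0,0],
    [3.6,-1,1.1,0.1,0,0],
  ],
)

```text
clock: 19.1
position: [600.9, 134.8, 58.5]
tool_rot: [[0.198, 0.98, 0.004], [0.98, -0.198, -0.002], [-0.002, 0.004, -1.0]]
wrist_force: [-0.6, -2.5, 7.9]
width: 0.4
```

```bash
python3 -c "
from h import *
todo(0,56,44)
for n,b in (('side',(225,180,355,310)),):
    p=eyes.get_image(n)
    overlay(p,O,YAW,[(rect(-50,50,21,131,44),(0,0,255))],b,5,'pics/n_%s.png'%n)"
```

```text
shift [-35.62  -3.22   0.5 ] turn [ 0.23  0.09 -0.23] F [-0.57 -2.53  7.91] t 19.1 w 0.368968033324715
rack xy tip [ 3.36 91.61] tipz 44.45
```

View pics/n_side.png

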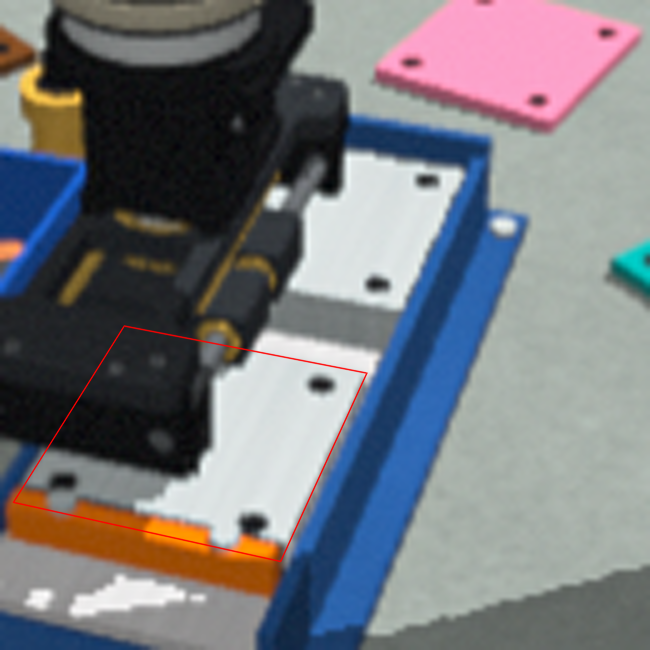

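Request:
move_arm(
  commands=[
    [0.5,-0.5,1,0.1,0,0],
    [1.2,-1,1.1,0.1,0,0],
    [2,-1,1.1,0.1,0,0],
    [2.8,-1,1.1,0.1,0,0],
    [3.6,-1,1.1,0.1,0,0],
    [4.4,-1,1.1,0.1,0,0],
  ],
)

```text
clock: 19.75
position: [601.9, 138.5, 58.5]
tool_rot: [[0.199, 0.98, 0.004], [0.98, -0.199, -0.003], [-0.002, 0.004, -1.0]]
wrist_force: [-1.4, -2.2, 8.4]
width: 0.6
```

```bash
python3 -c "
from h import *
todo(0,56,44)
for n,b in (('side',(225,180,355,310)),):
    p=eyes.get_image(n)
    overlay(p,O,YAW,[(rect(-50,50,21,131,44),(0,0,255))],b,5,'pics/o_%s.png'%n)"
```

```text
shift [-39.4   -3.47   0.51] turn [ 0.25  0.11 -0.26] F [-1.44 -2.22  8.39] t 19.75 w 0.6446789156383118
rack xy tip [ 3.64 95.38] tipz 44.45
```

View pics/o_side.png

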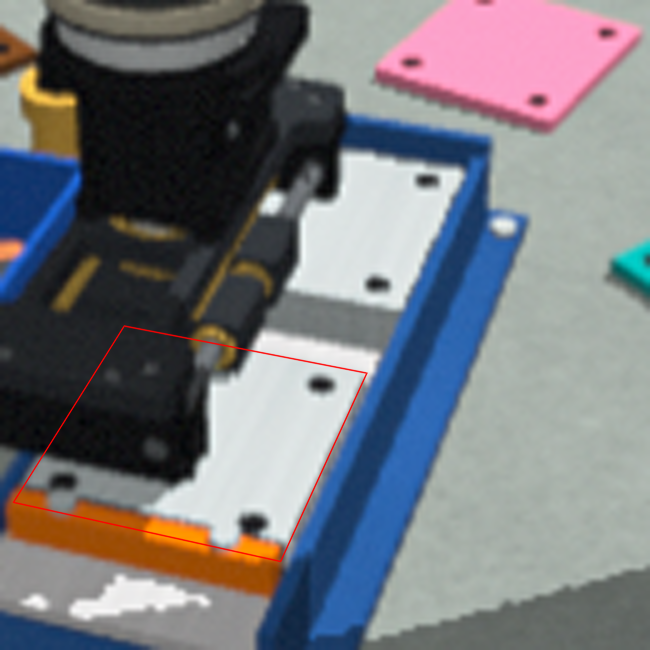

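The holes stayed at crop (253,523) and (320,384) while the fingers went on 3.8 mm, so the plate is against the stop. I'll lift straight up and check.

Request:
move_arm(
  commands=[
    [0,0,-0.5,0,0,0],
    [0,0,-2,0,0,0],
    [0,0,-8,0,0,0],
    [0,0,-25,0,0,0],
    [0,0,-55,0,0,0],
    [0,0,-95,0,0,0],
    [0,0,-140,0,0,0],
    [-40,0,-160,0,0,0],
    [-80,0,-160,0,0,0],
    [-120,0,-160,0,0,0],
  ],
)

```text
clock: 20.8
position: [577.4, 20.6, 219.9]
tool_rot: [[0.197, 0.98, 0.006], [0.98, -0.197, -0.002], [-0.001, 0.006, -1.0]]
wrist_force: [0.3, -0.6, 0.1]
width: 0.3
```

Request:
move_arm(
  commands=[
    [-20,-30,0,0,0,0],
    [-50,-70,0,0,0,0],
    [-80,-100,0,0,0,0],
    [-110,-120,0,0,0,0],
    [-130,-120,0,0,0,0],
    [-130,-120,0,0,0,0],
    [-130,-120,0,0,0,0],
  ],
)

```text
clock: 21.5
position: [434.4, -82.9, 219.5]
tool_rot: [[0.198, 0.98, 0.007], [0.98, -0.198, -0.002], [-0.0, 0.007, -1.0]]
wrist_force: [0.3, 0.2, 0.2]
width: 0.5
```

```bash
python3 - <<'E'
from h import *
todo(0,56,44)
P=[(rect(-50,50,21,131,44),(0,0,255)),(rect(-49,49,131.4,143.4,52),(0,255,0)),(rect(-50,50,-135,-25,40),(0,255,255))]
p=eyes.get_image("top");overlay(p,O,YAW,P,(165,150,345,265),4,"pics/p_top.png");cv2.imwrite("pics/p_raw.png",cv2.resize(p["img"][150:235,165:265],None,fx=8,fy=7,interpolation=cv2.INTER_CUBIC))
p=eyes.get_image("side");overlay(p,O,YAW,P,(205,185,345,325),4,"pics/p_side.png")
E
```

```text
shift [210.69 115.86 162.33] turn [ 0.4   0.01 -0.2 ] F [0.32 0.24 0.23] t 21.5 w 0.539952112155966
rack xy tip [-117.74 -154.25] tipz 205.55
```

View pics/p_top.png

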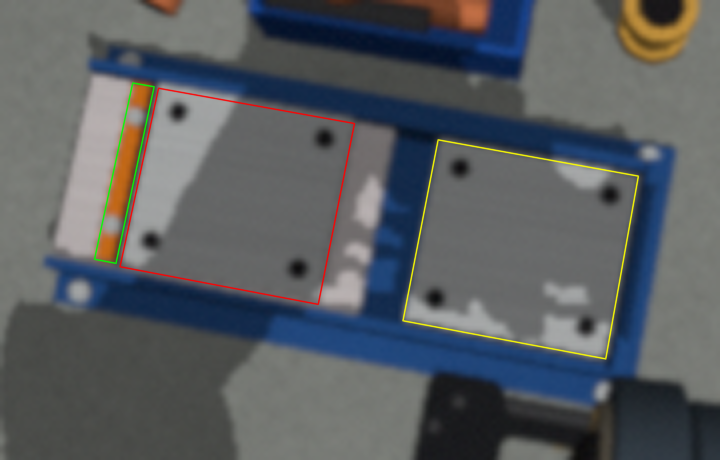

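View pics/p_raw.png

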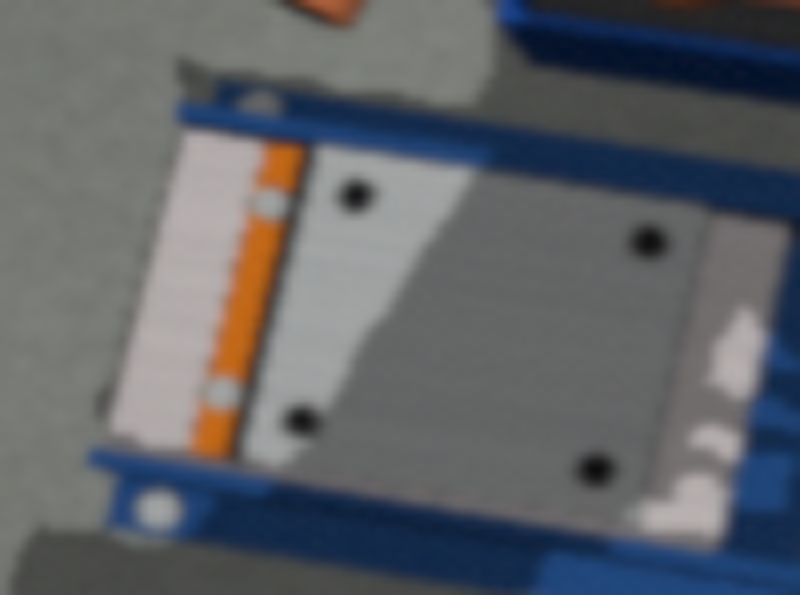

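View pics/p_side.png

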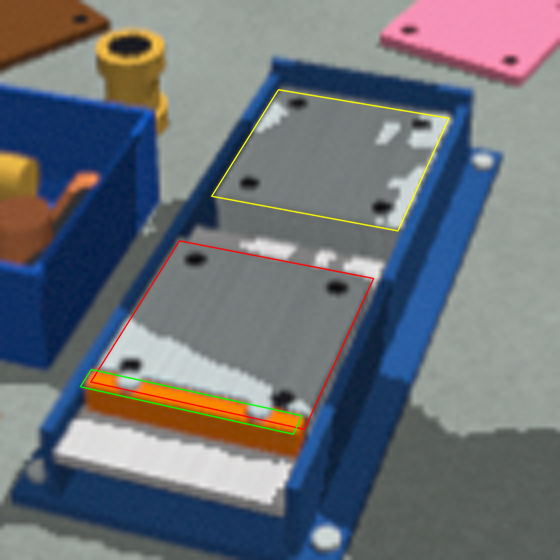

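The plate lies flat and square. Its edge meets the black rubber line (top crop (300,150)–(240,460)) and no shelf strip shows between them. The lower plates match the yellow start outline, and the tee, bin and coupling are untouched. I'll do one numeric check and hand in.

```bash
python3 - <<'E'
from h import *
for n in ("top","side"):
    p=eyes.get_image(n)
    for k in("plate_top","stop","tee","coupling","parts_bin"):
        for d in landmark_of(p,k)[:3]:
            W=w(p,d["at"]);r=rackpt([0,0],-YAW,[W[0]-O[0],W[1]-O[1],W[2]])[0];print(n,k,round(d["confidence"],2),"world",W.round(1),"rack",r.round(1))
E
python3 - <<'E'
from h import *
s=ctrl.observe();print(s["clock"],s["position"],s["wrist_force"],s["qd"].round(4))
order.close_job()
E
```

```text
top plate_top 0.88 world [ 486.4 -251.2   -1.7] rack [ -34.  -309.2   -1.7]
top plate_top 0.81 world [595.4 119.8  37.4] rack [ 0.9 75.8 37.4]
top plate_top 0.78 world [ 8.059e+02 -2.167e+02 -6.000e-01] rack [ 272.7 -213.4   -0.6]
top stop 0.51 world [608.5 170.4  37.8] rack [  4.  128.   37.8]
top tee 0.67 world [742.5 154.5   3. ] rack [138.5 138.4   3. ]
top coupling 0.9 world [ 693.7 -108.5    2.1] rack [ 141.7 -129.1    2.1]
top coupling 0.27 world [607.9 172.3  36.6] rack [  3.  129.8  36.6]
top parts_bin 0.73 world [727.7  28.1   2.4] rack [148.5  11.6   2.4]
side plate_top 0.95 world [362.1 -55.1   0.8] rack [-194.  -141.1    0.8]
side plate_top 0.74 world [ 483.7 -249.2    1.1] rack [ -37.  -307.8    1.1]
side plate_top 0.68 world [594.7 122.1  37.2] rack [-0.2 78.  37.2]
side stop 0.91 world [605.7 175.5  35.7] rack [  0.2 132.4  35.7]
side tee 0.56 world [742.8 161.8   1.8] rack [137.4 145.6   1.8]
side coupling 0.52 world [ 689.4 -110.8    3.2] rack [ 137.8 -132.2    3.2]
side coupling 0.5 world [561.4 -36.3  33.1] rack [ -2.1 -83.9  33.1]
side parts_bin 0.91 world [ 7.271e+02  2.690e+01 -1.000e-01] rack [ 1.481e+02  1.020e+01 -1.000e-01]
22.2 [434.15970837 -83.16762475 219.27448983] [0.56187896 0.10406425 0.11871968] [ 0.0003 -0.0005  0.0012 -0.0001 -0.0001 -0.0001  0.0007]
the job is handed in; nothing more can be done
```

The top plate is on the run-out shelf against the rubber face, and the job was handed in at about 22 s; no verdict came back. I dragged it off the stack with shut fingertips. The first drag at about 6 N slipped, so I pressed at about 8–11 N. After the plate dropped onto the shelf I slid it on to the stop, then lifted the gripper clear.

**Last checks**
- **Seating:** The plate stopped while the fingers slid on another 3.8 mm, and no gap shows in the pictures. The networks put its centre at rack y ≈ 76–78 mm and the stop at 128–132 mm. That agrees with a seated plate, which sits 55 mm short of the stop, within their 4 mm error. They are too coarse to prove the 3 mm limit, so I rely on the plate having stopped.
- **Flat and square:** The plate's outline fits the model in both pictures.
- **Forces:** The highest press reading was about 11 N, with drag around 3 N. These were read only at the end of each move, so brief peaks in between would not show.
- **Surroundings:** The second plate, the top one left on the stack, matches its start outline; the two below it were not checked separately. The bin and coupling are where they were. The side view puts the tee about 4 mm from its first reading, which is within the networks' error.

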